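Fit the engraving vice head on its ball stand and latch it

ROBOT

A 6-joint arm with a two-finger parallel gripper is mounted at the origin on the work surface. World frame = base frame: x ahead of the robot, y to its left, z up, the work surface at z = 0. Lengths are in m, angles in degrees, forces in N, time in s.
With the tool pointing down it reaches from about 0.25 to 0.775 m from the base axis. Payload 4 kg.
Tool frame: the origin (TCP) lies midway between the tips of the shut fingers; the grasp point (between the pads) lies 19 mm behind it; z points along the fingers, y is the line along which they close (so a half turn about z gives the same grasp; the last joint's range is limited). The gripper opens to 85 mm and grips with 20 to 120 N. Pads are 22 mm wide; open, the fingers measure 114 mm over their backs; the gripper's body (76 mm by 85 mm) begins 54 mm behind the grasp point. The pads swing forward as they close: fully open they stand 13 mm farther back than shut.
Start: joints at [-75.693, 4.996, 78.535, -0, 96.463, -5.907], TCP at [0.19, -0.516, 0.231] pointing down, gripper open.
Joint ranges: [-177.83, 177.83], [-43.37, 116.18], [15.69, 146.23], [-61.86, 241.86], [9.47, 152.12], [-147.06, 147.06]. Speed limits (degrees/s): [159.86, 159.86, 180, 180, 180, 180].

INTERFACE

Orientations are given as a 3x3 rotation matrix whose columns are the frame's x, y, z axes.
In Python, from plant import robot, viewer gives the robot as it stands.
- The arm moves only by the shell command python3 -m inch 'ROWS' [OPENING] [FORCE]. ROWS is a JSON object of lists of equal length, an entry for each row: "dp": the shift along the tool's x, y, z each as a share of 0.03 m, from -1 to 1, a list of three; "spin": the turn about the tool's z as a share of 0.1 rad, from -1 to 1. In form: {"dp": [[tx, ty, tz], ...], "spin": [spin, ...]}. A call has 1 to 20 rows; each row shifts and turns the commanded pose from where the row before left it, along the tool's axes as they then stand; what a row does not reach is not made up. A row lasts 1/10 s, in which the tool goes at most 50 mm and 8.59 degrees, less where a joint would pass 70% of its speed; a pose out of reach is approached as far as the arm can. A call with a number of a shift or a turn outside -1 to 1 is refused whole. A call with a gripper value outside its range is refused whole. OPENING is the opening in per cent of the stroke, from 0 (shut) to 100 (fully open), set as the call begins (- or left out, the last holds). The fingers move at their own pace and stop on an object; FORCE is the grip in N (left out, the last holds). Time passes only in rows, so rows that do not move let the fingers close. It gives the time, the measured TCP pose, the force, the opening and the grip force at its end, in the units of the state.
- robot.get_state(): the state, without advancing time (a new reading comes with each control period).
- viewer.grab_frame(name): name is "scene" or "top" or "wrist"; returns a dict with "img" (400x640x3 uint8, red, green, blue), "z_map" (400x640 float32, m along the optical axis (not along the pixel's ray), 0 where there is no reading), "K" (3x3 intrinsics, pixels), "k1" (the pictures are not rectified: a ray, as slopes to the right and down, at radius r is drawn at 1 + k1 r^2 times it, then the intrinsics apply), "rvec" (rotation vector, rad) and "tvec" (3), from world to camera coordinates, as OpenCV has them; the wrist camera has in their place "mount" (4x4, takes a point from camera to tool coordinates, whose origin is the TCP and whose axes are the flange's). Camera axes: x right, y down, z forward; pixel columns grow to the right and rows downward; lengths in m; the calibration is good to about 2 mm. A picture is of the moment at which its call begins: read the wrist's pose just before it.
- robot.close_job(): hands the job in; it is judged then, once.
The state is a dict: "t": time; "q": joint angles; "qvel": joint speeds; "joint_efforts": joint torques, N m; "tool_pos": TCP position; "tool_rot": TCP orientation; "contact_force": force on the tool from outside, world axes, zero at the start; "wrist_torque": the same for the moment, N m; "grip_width": opening from 0.0 (shut) to 1.0 (fully open); "finger_force": force on a finger pad.
Only numpy, scipy, OpenCV 4.12 (cv2) and the standard library are available. Lean on these libraries where they do the work, as an engineer would, in place of code of your own. Each camera call takes 0.05 s, during which the arm holds its last target. There are 200 camera calls.

TASK

Get the vice ready for engraving: pick up the vice head and lower it, without dropping it, over the larger of the two steel balls, so that its round flange sits flat and centred on the stand's plate (not on the stand with the small ball). Then press its latch lever fully down and leave the head seated there.

Things in the scene. Friction and masses are not known exactly. Their poses are not given: they have to be found in the camera images.
- head: Vice head, loose, 0.8 kg, upright on the bench. Flange 124 mm across, 6 mm thick; cup 64 mm across up to z=58 mm; on it a steel jaw block to grip across y from above: 44 mm wide (y), x from -20 to 14 mm, z from 58 to 98 mm. Origin: centre of the flange's underside, z up, x towards the latch lever. Socket open below, 50 mm across and deep, centred on the origin. Seat it at any yaw.
- stand: Large ball stand, fixed, round: steel plate 128 mm across with its top at z=50 mm; above it on a neck a ball 40 mm across, centre at z=78 mm, top at 98 mm. Origin: centre of its foot on the bench, z up. Seated, the flange lies on the plate (head's origin 50 mm above this one), the ball in the socket. The other stand (plate 100 mm, ball 22 mm) is the wrong one.
- latch (a joint): Latch lever on the vice head, a hinged steel paddle, in rad: 0 = raised 40 degrees above level, 0.7 = fully down (level, at its stop); starts between 0 and 0.12. Hinge line along the head's y, at x=22 mm, z=66 mm in the head's frame. It stays where it is left; about 2 N at the pad moves it.
- latch_pad (a point): Centre of the upper face of the lever's pad (34 mm long, 24 mm wide, 7 mm thick), 40 mm from the hinge. In the head's frame near x=50, z=94 mm raised and x=62, z=70 mm down. Push straight down with closed fingers at about x=54 mm; with up to 20 N there the head stays flat on its plate.
Mind the look-alikes: they are no part of the job. What is shaped like the head but orange is not meant. Leave any red look-alike of the stand alone.

How it is judged:
By the outcome, as a careful person would: the job done as asked, in the order asked, and still so for the second after the job is handed in, with the robot touching nothing.
It also fails if it takes over 48 s, if anything falls off the work surface, if the arm or the gripper's body presses on something with over 40 N, if the wrist force passes 120 N, or if a joint passes its speed limit or range.

## Working session

There is one attempt and no reset: what is moved stays moved. The work goes in short steps, Python scripts to look and compute and a shell command to move; the robot and the scene stay as the last step left them, time stands still between calls to the robot, and variables do not carry over. Pictures are saved under pics/ and viewed, at most 10 in all, crops included, and the job is handed in when it is done.

```bash
mkdir -p pics
cat > h.py <<'E'
import numpy as np, cv2
from plant import robot, viewer
def grab(n):
    s=robot.get_state(); f=viewer.grab_frame(n); f['s']=s; return f
def cloud(f):
    K=f['K']; z=f['z_map']; h,w=z.shape
    u,v=np.meshgrid(np.arange(w),np.arange(h))
    k=np.array([f['k1'],0,0,0,0.])
    p=cv2.undistortPoints(np.stack([u,v],-1).reshape(-1,1,2).astype(float),np.array(K,float),k).reshape(h,w,2)
    P=np.dstack([p[...,0]*z,p[...,1]*z,z])
    if 'mount' in f:
        M=np.array(f['mount']); P=P@M[:3,:3].T+M[:3,3]
        s=f['s']; P=P@np.array(s['tool_rot']).T+np.array(s['tool_pos'])
    else:
        R=cv2.Rodrigues(np.array(f['rvec'],float))[0]; P=(P-np.array(f['tvec']).ravel())@R
    P[z<=0]=np.nan
    return P
def save(f,n): cv2.imwrite('pics/'+n,f['img'][...,::-1])
E
python3 - <<'E'
from h import *
a=grab('scene');save(a,'scene.png');b=grab('top');save(b,'top.png')
np.save('top.npy',cloud(b));np.save('scene.npy',cloud(a))
s=robot.get_state();print(s['t'],s['tool_rot'],s['contact_force'])
E
```

```text
0.1 [[ 9.38416067e-01  3.45506916e-01 -5.05887105e-04]
 [ 3.45507216e-01 -9.38413937e-01  2.01149161e-03]
 [ 2.20252753e-04 -2.06240369e-03 -9.99997849e-01]] [ 0.16160367 -0.5764606   0.43299002]
```

View pics/top.png

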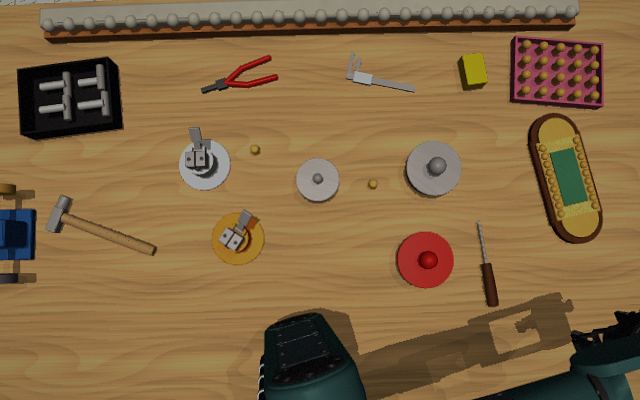

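View pics/scene.png

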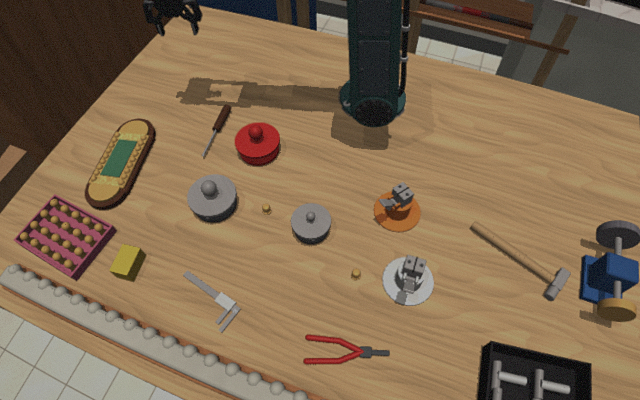

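Top view: there are two head-like things, the steel head (204,163) and an orange one (238,237, rejected). There are three stand-like things: the large grey stand (433,168), a small grey one (318,180, wrong) and a red one (425,260, rejected). I choose the steel head and the large grey stand. Next I measure both and check them in a crop.

Run:
```python
from h import *
P=np.load('top.npy')
def show(n,u,v,r=42):
    W=P[v-r:v+r,u-r:u+r].reshape(-1,3); W=W[~np.isnan(W[:,0])]
    print(n,'zmax',W[:,2].max().round(3),'bench',np.median(W[W[:,2]<.004,2]).round(4))
    return W
def circ(A):
    c=cv2.minEnclosingCircle(A[:,:2].astype(np.float32).reshape(-1,1,2)); return np.round(c[0],4),round(2*c[1],4),len(A)
def hull(A):return A
for n,u,v in [('stand',433,168),('small',318,180)]:
    W=show(n,u,v,36)
    for lo,hi in [(.04,.056),(.085,.12),(.03,.04)]:
        m=(W[:,2]>lo)&(W[:,2]<hi)
        if m.sum()>3: print(lo,hi,circ(W[m]),np.median(W[m],0).round(4))
W=show('head',204,160,40)
m=(W[:,2]>.003)&(W[:,2]<.0095); print('flange',circ(W[m]),W[m].mean(0).round(4))
m=(W[:,2]>.09)&(W[:,2]<.108);A=W[m]; print('jaw+pad',cv2.minAreaRect(A[:,:2].astype(np.float32)),len(A))
m=(W[:,2]>.07);A=W[m];print(cv2.minAreaRect(A[:,:2].astype(np.float32)),A.mean(0))
a=cv2.imread('pics/top.png')
c=np.hstack([cv2.resize(a[120:210,160:250],(400,400)),cv2.resize(a[120:210,388:478],(400,400))]);cv2.imwrite('pics/crop.png',c)
```

```text
stand zmax 0.103 bench -0.0003
0.04 0.056 (array([ 0.5254, -0.2734]), 0.1305, 2164) [ 0.5217 -0.2688  0.0497]
0.085 0.12 (array([ 0.5255, -0.2717]), 0.0382, 209) [ 0.5243 -0.2709  0.0925]
0.03 0.04 (array([ 0.5127, -0.227 ]), 0.0818, 4) [ 0.4832 -0.2277  0.0397]
small zmax 0.082 bench -0.0003
0.04 0.056 (array([ 0.5057, -0.0042]), 0.1002, 1408) [ 0.5046 -0.0037  0.0498]
head zmax 0.106 bench 0.0001
flange (array([0.5697, 0.2673]), 0.2674, 1446) [0.5558 0.2581 0.0055]
jaw+pad ((0.5791659355163574, 0.26318061351776123), (0.08909976482391357, 0.04598477855324745), 0.7634483575820923) 444
((0.5768822431564331, 0.26307782530784607), (0.09359493106603622, 0.04599094018340111), 0.4907291829586029) [0.5690739  0.26187724 0.0920383 ]
```

View pics/crop.png

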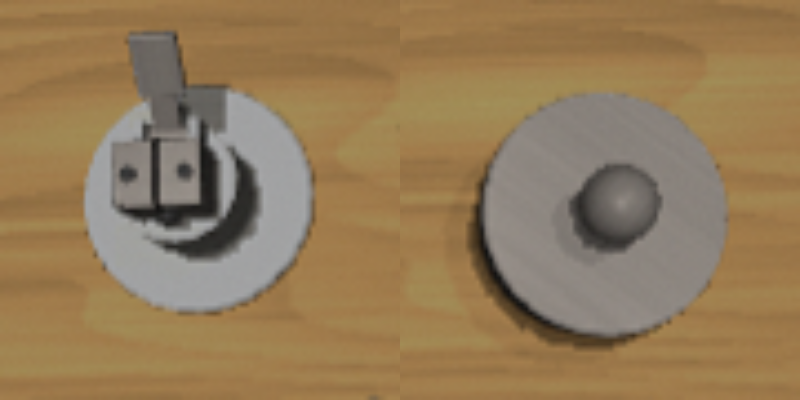

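The crop confirms both: steel head on the left with its lever towards world +x (crop 155,60), large ball stand on the right. The stand is near (0.525,-0.273), with plate 0.13 across and ball top near 0.10, as given. Now I approach the head.

```bash
python3 -m inch '{"dp":[[0,0,0],[0,0,0],[0,0,0],[0,0,0],[0.5,-1,0],[0.5,-1,0],[0.5,-1,0],[0.5,-1,0],[0.5,-1,0],[0.5,-1,0],[0.5,-1,0],[0.5,-1,0],[0.5,-1,0],[0.5,-1,0],[0.5,-1,0],[0.5,-1,0],[0.5,-1,0],[0.5,-1,0],[0.5,-1,0],[0.5,-1,0]],"spin":[0.88,0.88,0.88,0.88,0,0,0,0,0,0,0,0,0,0,0,0,0,0,0,0]}' 100
```

```text
t: 2.1
tool_pos: [0.4298, -0.0345, 0.2309]
tool_rot: [[1.0, 0.001, -0.001], [0.001, -1.0, -0.0], [-0.001, 0.0, -1.0]]
contact_force: [0.8, -0.1, 0.0]
grip_width: 1.0
finger_force: 0.0
```

```bash
python3 -m inch '{"dp":[[0.4,-1,0],[0.4,-1,0],[0.4,-1,0],[0.4,-1,0],[0.3,-1,0],[0.3,-1,0],[0.2,-1,0],[0.2,-0.8,0],[0,0,0],[0,0,0]],"spin":[0,0,0,0,0,0,0,0,0,0]}'
python3 - <<'E'
from h import *
from scipy.optimize import least_squares
f=grab('wrist');save(f,'w1.png');P=cloud(f);np.save('w1.npy',P)
s=f['s'];print(s['t'],s['tool_pos'],np.round(s['tool_rot'],4),s['q'])
W=P.reshape(-1,3);W=W[~np.isnan(W[:,0])]
W=W[np.hypot(W[:,0]-.56,W[:,1]-.262)<.1]
J=W[(W[:,2]>.094)&(W[:,2]<.101)&(W[:,0]<.585)]
print(cv2.minAreaRect(J[:,:2].astype(np.float32)),len(J),np.median(J[:,2]))
F=W[(W[:,2]>.004)&(W[:,2]<.009)]
c=cv2.minEnclosingCircle(F[:,:2].astype(np.float32).reshape(-1,1,2));print(c,F.min(0),F.max(0))
E
```

```text
t: 3.1
tool_pos: [0.5071, 0.1982, 0.2305]
tool_rot: [[1.0, 0.002, -0.002], [0.002, -1.0, -0.001], [-0.002, 0.001, -1.0]]
contact_force: [-1.4, -0.1, 0.5]
grip_width: 0.999
finger_force: 0.0
3.1 [0.50710982 0.19815318 0.23050815] [[ 1.      0.0018 -0.0016]
 [ 0.0018 -1.     -0.0011]
 [-0.0016  0.0011 -1.    ]] [ 1.53985497e+01  4.37470279e+00  7.92956963e+01 -3.79608766e-02
  9.64324098e+01  1.05290337e+02]
((0.5529143810272217, 0.26352694630622864), (0.034186139702796936, 0.04402270168066025), 1.382115364074707) 1645 0.09864621389060335
((0.5685150027275085, 0.26166412234306335), 0.07389529049396515) [0.49478269 0.20312716 0.00402882] [0.64063046 0.32510238 0.00895479]
```

View pics/w1.png

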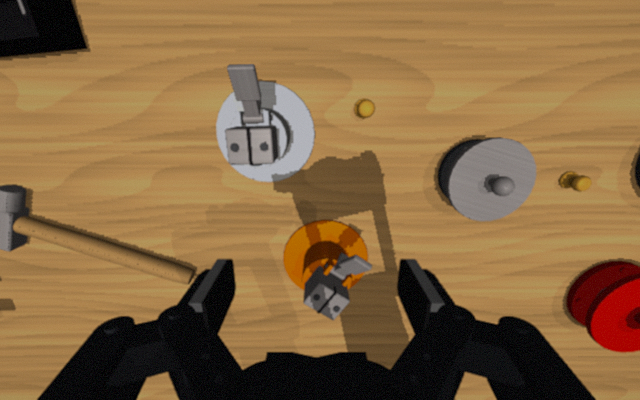

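The wrist view shows the steel head at (255,130), with jaw block at (250,145). The jaw rectangle measures 34.2 x 44.0 mm at z=0.0986, matching the given sizes. Its centre is (0.553,0.2635) with yaw +1.4°, so I move above it.

```bash
python3 -m inch '{"dp":[[0.5,-0.73,0.5],[0.5,-0.73,0.5],[0.53,-0.72,0.5],[0,0,0.5],[0,0,0],[0,0,0],[0,0,0]],"spin":[-0.11,-0.11,0,0,0,0,0]}'; python3 -c "
from h import *
s=robot.get_state();print(s['tool_pos'],s['tool_rot'])"
```

```text
t: 3.85
tool_pos: [0.5529, 0.2632, 0.1728]
tool_rot: [[1.0, 0.022, 0.002], [0.022, -1.0, 0.0], [0.002, -0.0, -1.0]]
contact_force: [0.1, 0.1, 0.6]
grip_width: 0.997
finger_force: 0.0
[0.55289803 0.26316846 0.17283059] [[ 9.99765367e-01  2.15634486e-02  2.05618340e-03]
 [ 2.15625953e-02 -9.99767405e-01  4.36235930e-04]
 [ 2.06511190e-03 -3.91796924e-04 -9.99997791e-01]]
```

```bash
python3 -m inch '{"dp":[[0,0,0.7],[0,0,0.7],[0,0,0.7],[0,0,0.7],[0,0,0.5],[0,0,0.3],[0,0,0.22],[0,0,0],[0,0,0]],"spin":[0,0,0,0,0,0,0,0,0]}'
```

```text
t: 4.75
tool_pos: [0.5532, 0.2642, 0.0576]
tool_rot: [[1.0, 0.023, 0.002], [0.023, -1.0, 0.0], [0.002, -0.0, -1.0]]
contact_force: [0.9, -0.2, -0.3]
grip_width: 0.998
finger_force: 0.0
```

```bash
python3 -m inch '{"dp":[[0,0,0],[0,0,0],[0,0,0],[0,0,0],[0,0,0],[0,0,0],[0,0,0],[0,0,0],[0,0,0],[0,0,0]],"spin":[0,0,0,0,0,0,0,0,0,0]}' 0 80
```

```text
t: 5.75
tool_pos: [0.5533, 0.2632, 0.0578]
tool_rot: [[1.0, 0.023, 0.002], [0.023, -1.0, -0.001], [0.002, 0.002, -1.0]]
contact_force: [0.5, -5.5, 5.8]
grip_width: 0.505
finger_force: 83.2
```

```bash
python3 -m inch '{"dp":[[0,0,-0.2],[0,0,-0.4],[0,0,-0.6],[0,0,-0.8],[0,0,-0.8],[0,0,-0.8],[0,0,-0.6],[0,0,-0.3],[0,0,0],[0,0,0]],"spin":[0,0,0,0,0,0,0,0,0,0]}'
```

```text
t: 6.75
tool_pos: [0.5519, 0.264, 0.1901]
tool_rot: [[1.0, 0.023, -0.003], [0.023, -1.0, -0.001], [-0.003, 0.001, -1.0]]
contact_force: [-0.3, 0.2, -7.4]
grip_width: 0.509
finger_force: 82.3
```

```bash
python3 -m inch '{"dp":[[-0.1,0.3,0],[-0.2,0.6,0],[-0.2,0.9,0],[-0.2,0.9,0],[-0.25,0.9,0],[-0.25,0.9,0],[-0.25,0.9,0],[-0.25,0.9,0],[-0.25,0.9,0],[-0.25,0.9,0],[-0.25,0.9,0],[-0.25,0.9,0],[-0.25,0.9,0],[-0.25,0.9,0],[-0.25,0.9,0],[-0.2,0.8,0],[-0.1,0.5,0],[0,0.2,0],[0,0,0],[0,0,0]],"spin":[0,0,0,0,0,0,0,0,0,0,0,0,0,0,0,0,0,0,0,0]}'
python3 - <<'E'
from h import *
f=grab('wrist');save(f,'w2.png');P=cloud(f)
s=f['s'];print(s['t'],s['tool_pos'],np.round(s['tool_rot'],4),s['contact_force'])
W=P.reshape(-1,3);W=W[~np.isnan(W[:,0])]
Q=W[np.hypot(W[:,0]-.525,W[:,1]+.272)<.09]
F=Q[(Q[:,2]>.047)&(Q[:,2]<.053)]
c=cv2.minEnclosingCircle(F[:,:2].astype(np.float32).reshape(-1,1,2));print(c,len(F),F.min(0),F.max(0))
B=Q[(Q[:,2]>.08)&(Q[:,2]<.105)]
if len(B)>20:
  from scipy.optimize import least_squares
  r=least_squares(lambda p:np.linalg.norm(B-p,axis=1)-.02,[.525,-.272,.078],loss='soft_l1',f_scale=.001);print(r.x,len(B),B[:,2].max())
E
```

```text
t: 8.75
tool_pos: [0.4495, -0.1607, 0.1912]
tool_rot: [[1.0, 0.023, -0.001], [0.023, -1.0, 0.001], [-0.001, -0.001, -1.0]]
contact_force: [0.5, 0.5, -7.0]
grip_width: 0.509
finger_force: 82.9
8.75 [ 0.44949242 -0.1606806   0.19118161] [[ 9.997e-01  2.310e-02 -8.000e-04]
 [ 2.310e-02 -9.997e-01  1.200e-03]
 [-8.000e-04 -1.200e-03 -1.000e+00]] [ 0.50472509  0.45301069 -6.98894904]
((0.5258280038833618, -0.274125874042511), 0.06403500586748123) 12848 [ 0.46246666 -0.33679599  0.04702586] [ 0.58876175 -0.21017068  0.05298161]
[ 0.52570506 -0.27398861  0.07829215] 1849 0.1001274819316018
```

View pics/w2.png

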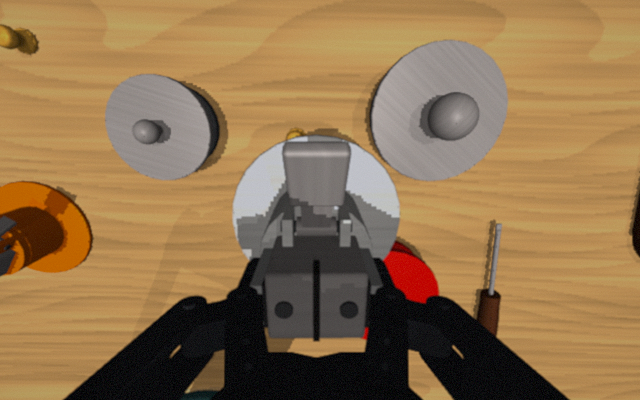

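The stand is at (0.5258,-0.2741): plate 128.1 mm across, ball centre z=0.0783, both as described. In the picture the large ball is at (454,115) and the held head is at (317,270), gripped squarely. Next I measure the held head's offset from the TCP.

Run:
```python
from h import *
from scipy.optimize import least_squares
f=grab('wrist');P=cloud(f);s=f['s'];T=np.array(s['tool_pos']);R=np.array(s['tool_rot'])
L=((P-T)@R).reshape(-1,3);L=L[~np.isnan(L[:,0])]
N=L[np.hypot(L[:,0],L[:,1])<.1]
J=N[(abs(N[:,0])<.03)&(N[:,2]<-.03)&(N[:,2]>-.05)]
print('jaw',cv2.minAreaRect(J[:,:2].astype(np.float32)),np.median(J[:,2]),len(J))
F=N[(N[:,2]>.040)&(N[:,2]<.062)]; zm=np.median(F[:,2]);print('flange z',zm,len(F))
# plane fit and outer-arc circle fit
A=np.c_[F[:,:2],np.ones(len(F))];k=abs(F[:,2]-zm)<.004;print('tilt',np.linalg.lstsq(A[k],F[k,2],rcond=None)[0])
F=F[k];a=np.degrees(np.arctan2(F[:,1],F[:,0]));r=np.hypot(F[:,0]-.003,F[:,1])
E=np.array([F[(a>=t)&(a<t+3)][np.argmax(r[(a>=t)&(a<t+3)])] for t in range(-75,75,3) if ((a>=t)&(a<t+3)).sum()>5])
q=least_squares(lambda p:np.hypot(E[:,0]-p[0],E[:,1]-p[1])-p[2],[.003,0,.062],loss='soft_l1',f_scale=.001);print(q.x,len(E))
Q=np.array([.5258,-.2741,.1]);d=(Q-T)@R;print('stand in tool',d)
```

```text
jaw ((0.00022528879344463348, -0.0011960789561271667), (0.10437799245119095, 0.03592568263411522), 89.88037109375) -0.04087573645162826 9857
flange z 0.051218869651796936 7935
tilt [0.00546074 0.0026046  0.05112601]
[ 0.00254355 -0.00159766  0.06197749] 50
stand in tool [0.07346294 0.11542851 0.09123119]
```

```bash
python3 -m inch '{"dp":[[0.27,0.4,0],[0.5,0.8,0],[0.5,0.9,0],[0.5,0.9,0],[0.4,0.6,0],[0.2,0.3,0],[0,0,0],[0,0,0],[0,0,0]],"spin":[0,0,0,0,0,0,0,0,0]}'
python3 - <<'E'
from h import *
f=grab('wrist');P=cloud(f);s=f['s'];T=np.array(s['tool_pos']);R=np.array(s['tool_rot'])
print(T,'stand in tool',(np.array([.5258,-.2741,.05])-T)@R,'want .0025 -.0016')
E
```

```text
t: 9.75
tool_pos: [0.5232, -0.2757, 0.1918]
tool_rot: [[1.0, 0.024, -0.0], [0.024, -1.0, 0.001], [-0.0, -0.001, -1.0]]
contact_force: [-0.9, 0.4, -7.0]
grip_width: 0.504
finger_force: 83.3
[ 0.52321389 -0.27567009  0.19177087] stand in tool [ 0.00267852 -0.00142632  0.14177067] want .0025 -.0016
```

```bash
python3 -m inch '{"dp":[[0,0,0.3],[0,0,0.4],[0,0,0.4],[0,0,0.4],[0,0,0.4],[0,0,0.4],[0,0,0.3],[0,0,0],[0,0,0]],"spin":[0,0,0,0,0,0,0,0,0]}'
```

```text
t: 10.7
tool_pos: [0.5236, -0.2768, 0.1137]
tool_rot: [[1.0, 0.023, 0.0], [0.023, -1.0, -0.0], [-0.0, 0.0, -1.0]]
contact_force: [0.4, -0.8, -5.8]
grip_width: 0.507
finger_force: 83.3
```

```bash
python3 -m inch '{"dp":[[0,0,0.05],[0,0,0.05],[0,0,0.04],[0,0,0],[0,0,0]],"spin":[0,0,0,0,0]}'
```

```text
t: 11.2
tool_pos: [0.5235, -0.2768, 0.1096]
tool_rot: [[1.0, 0.023, 0.0], [0.023, -1.0, -0.0], [0.0, 0.0, -1.0]]
contact_force: [-0.3, -0.3, -6.6]
grip_width: 0.509
finger_force: 83.3
```

```bash
python3 -m inch '{"dp":[[0,-0.02,0.02],[0,0,0.02],[0,0,0.01],[0,0,0],[0,0,0]],"spin":[0,0,0,0,0]}'
```

```text
t: 11.7
tool_pos: [0.5235, -0.2762, 0.108]
tool_rot: [[1.0, 0.023, 0.0], [0.023, -1.0, -0.0], [0.0, 0.0, -1.0]]
contact_force: [0.2, -0.3, -6.9]
grip_width: 0.504
finger_force: 83.5
```

```bash
python3 -m inch '{"dp":[[0,0,0.02],[0,0,0.02],[0,0,0],[0,0,0]],"spin":[0,0,0,0]}'
```

```text
t: 12.1
tool_pos: [0.5235, -0.2762, 0.1079]
tool_rot: [[1.0, 0.023, 0.001], [0.023, -1.0, -0.0], [0.001, 0.001, -1.0]]
contact_force: [-2.8, 1.9, 1.8]
grip_width: 0.508
finger_force: 84.2
```

```bash
python3 -m inch '{"dp":[[0,0,0],[0,0,0],[0,0,0],[0,0,0],[0,0,0],[0,0,0],[0,0,0],[0,0,-0.3],[0,0,-0.7],[0,0,-1],[0,0,-1],[-0.8,0,-1],[-1,0,-0.4],[-0.6,0,0],[0,0,0],[0,0,0]],"spin":[0,0,0,0,0,0,0,0,0,0,0,0,0,0,0,0]}' 100
python3 - <<'E'
from h import *
from scipy.optimize import least_squares
f=grab('wrist');save(f,'w3.png');P=cloud(f);s=f['s'];print(s['t'],s['tool_pos'],s['tool_rot'])
W=P.reshape(-1,3);W=W[~np.isnan(W[:,0])];c0=np.array([.5258,-.2741]);r=np.linalg.norm(W[:,:2]-c0,axis=1);W=W[r<.09]
def circ(lo,hi):
    F=W[(W[:,2]>lo)&(W[:,2]<hi)];d=F[:,:2]-c0;a=np.degrees(np.arctan2(d[:,1],d[:,0]));r=np.hypot(*d.T);E=[]
    for t in range(-180,180,3):
        k=(a>=t)&(a<t+3)&(r>.055)
        if k.sum()>3:E.append(F[k][np.argmax(r[k])])
    E=np.array(E);q=least_squares(lambda p:np.hypot(E[:,0]-p[0],E[:,1]-p[1])-p[2],[*c0,.062],loss='soft_l1',f_scale=.0007);return q.x,len(E)
print(circ(.0535,.059))
F=W[(W[:,2]>.052)&(W[:,2]<.060)];print('flange plane',np.linalg.lstsq(np.c_[F[:,:2]-c0,np.ones(len(F))],F[:,2],rcond=None)[0])
J=W[(W[:,2]>.143)&(W[:,2]<.152)&(W[:,0]<.545)];print('jaw',cv2.minAreaRect(J[:,:2].astype(np.float32)),np.median(J[:,2]))
H=W[(W[:,0]>.548)&(abs(W[:,1]+.274)<.02)&(W[:,2]>.1)];
print('lever',cv2.minAreaRect(H[:,:2].astype(np.float32)),H.min(0),H.max(0))
E
```

```text
t: 13.7
tool_pos: [0.4517, -0.2778, 0.2394]
tool_rot: [[1.0, 0.022, 0.001], [0.022, -1.0, -0.001], [0.001, 0.001, -1.0]]
contact_force: [0.6, 0.5, -0.9]
grip_width: 1.001
finger_force: 0.0
13.7 [ 0.45168628 -0.27784447  0.23944625] [[ 9.99749030e-01  2.23615653e-02  1.35516356e-03]
 [ 2.23623976e-02 -9.99749749e-01 -6.02185818e-04]
 [ 1.34135861e-03  6.32339394e-04 -9.99998900e-01]]
(array([ 0.52663008, -0.27455601,  0.06135543]), 111)
flange plane [9.56744633e-05 1.11561184e-03 5.65339089e-02]
jaw ((0.5232142210006714, -0.2745310068130493), (0.033758264034986496, 0.04411599412560463), 1.2334495782852173) 0.1485819714455787
lever ((0.571276843547821, -0.2739003598690033), (0.046611614525318146, 0.03999800980091095), 0.2691129148006439) [ 0.54800154 -0.29399685  0.10690978] [ 0.59462765 -0.25401006  0.15557977]
```

View pics/w3.png

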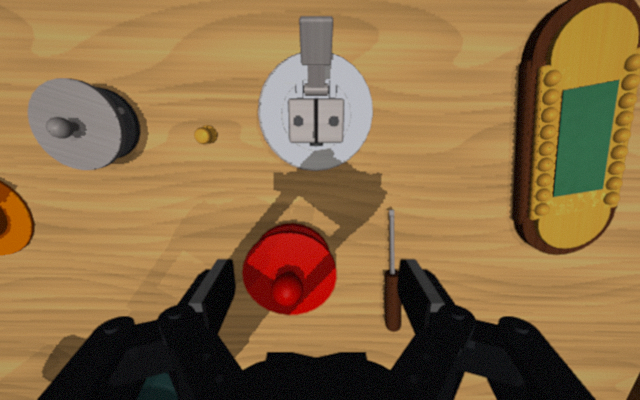

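Seated: the jaw centre puts the head's origin at about (0.526,-0.2745), within 1 mm of the stand, with the flange level at z=0.0565. In the picture the head at (316,115) covers the stand and its lever (316,40) is still raised. Now I press the latch.

```bash
python3 -m inch '{"dp":[[0.5,-0.05,0],[0.7,0,0],[0.8,0,0],[0.8,0,0],[0.8,0,0],[0.68,0,0],[0,0,0.5],[0,0,0.7],[0,0,0.7],[0,0,0.55],[0,0,0],[0,0,0],[0,0,0]],"spin":[0,0,0,0,0,0,0,0,0,0,0,0,0]}' 0 40
```

```text
t: 15.05
tool_pos: [0.5804, -0.2736, 0.1664]
tool_rot: [[1.0, 0.023, 0.002], [0.023, -1.0, -0.001], [0.002, 0.001, -1.0]]
contact_force: [0.6, 0.3, -0.2]
grip_width: 0.001
finger_force: 0.0
```

Lower to z≈0.126 first, then in small steps while watching the force.

```bash
python3 -m inch '{"dp":[[0,0,0.2],[0,0,0.2],[0,0,0.2],[0,0,0.2],[0,0,0.2],[0,0,0.2],[0,0,0.15],[0,0,0],[0,0,0]],"spin":[0,0,0,0,0,0,0,0,0]}'
```

```text
t: 15.95
tool_pos: [0.5794, -0.2732, 0.1242]
tool_rot: [[1.0, 0.023, -0.002], [0.023, -1.0, 0.001], [-0.001, -0.001, -1.0]]
contact_force: [-0.1, -0.5, 0.1]
grip_width: -0.001
finger_force: 0.0
```

```bash
python3 -m inch '{"dp":[[0,0,0.05],[0,0,0.05],[0,0,0.05],[0,0,0],[0,0,0]],"spin":[0,0,0,0,0]}'
```

```text
t: 16.45
tool_pos: [0.5799, -0.2734, 0.1204]
tool_rot: [[1.0, 0.023, 0.0], [0.023, -1.0, -0.0], [0.0, 0.0, -1.0]]
contact_force: [-0.2, 0.2, 2.1]
grip_width: 0.003
finger_force: 0.3
```

```bash
python3 -m inch '{"dp":[[0,0,0.03],[0,0,0],[0,0,0]],"spin":[0,0,0]}'
```

```text
t: 16.75
tool_pos: [0.58, -0.2734, 0.1196]
tool_rot: [[1.0, 0.023, 0.0], [0.023, -1.0, -0.0], [0.0, 0.0, -1.0]]
contact_force: [-0.4, 0.0, 1.3]
grip_width: -0.005
finger_force: 0.7
```

```bash
python3 -m inch '{"dp":[[0,0,0.03],[0,0,0],[0,0,0]],"spin":[0,0,0]}'
```

```text
t: 17.05
tool_pos: [0.58, -0.2734, 0.1195]
tool_rot: [[1.0, 0.023, 0.001], [0.023, -1.0, -0.001], [0.001, 0.001, -1.0]]
contact_force: [-0.5, 1.3, 5.5]
grip_width: 0.0
finger_force: 2.7
```

Stop reached (force rising with z steady). One more small press, then retreat and look.

```bash
python3 -m inch '{"dp":[[0,0,0.03],[0,0,0],[0,0,0],[0,0,0]],"spin":[0,0,0,0]}'
```

```text
t: 17.45
tool_pos: [0.58, -0.2735, 0.1195]
tool_rot: [[1.0, 0.023, 0.001], [0.023, -1.0, -0.001], [0.001, 0.001, -1.0]]
contact_force: [-1.4, 0.9, 7.6]
grip_width: -0.003
finger_force: 3.9
```

```bash
python3 -m inch '{"dp":[[0,0,0.04],[0,0,0],[0,0,0],[0,0,-0.3],[0,0,-0.6],[0,0,-0.8],[0,0,-0.8],[0,0,-0.8],[-0.6,0,-0.7],[-0.9,0,0],[-0.9,0,0],[-0.9,0,0],[-0.7,0,0],[-0.3,0,0],[0,0,0],[0,0,0]],"spin":[0,0,0,0,0,0,0,0,0,0,0,0,0,0,0,0]}'
python3 - <<'E'
from h import *
f=grab('wrist');cv2.imwrite('pics/w4.png',f['img'][...,::-1]);P=cloud(f);s=f['s'];print(s['t'],s['tool_pos'])
W=P.reshape(-1,3);W=W[~np.isnan(W[:,0])];c0=np.array([.5262,-.2745]);W=W[np.linalg.norm(W[:,:2]-c0,axis=1)<.1]
J=W[(W[:,2]>.143)&(W[:,2]<.153)&(W[:,0]<.55)];print('jaw',cv2.minAreaRect(J[:,:2].astype(np.float32)),np.median(J[:,2]))
H=W[(W[:,0]>.575)&(W[:,0]<.603)&(abs(W[:,1]+.2735)<.010)&(W[:,2]>.1)]
print('pad plane',np.linalg.lstsq(np.c_[H[:,0]-.588,H[:,1]+.2735,np.ones(len(H))],H[:,2],rcond=None)[0],len(H))
F=W[(W[:,2]>.052)&(W[:,2]<.060)];print('flange plane',np.linalg.lstsq(np.c_[F[:,:2]-c0,np.ones(len(F))],F[:,2],rcond=None)[0])
E
```

```text
t: 19.05
tool_pos: [0.4514, -0.2764, 0.2362]
tool_rot: [[1.0, 0.023, 0.0], [0.023, -1.0, 0.0], [0.0, -0.0, -1.0]]
contact_force: [-0.2, 0.5, 0.2]
grip_width: -0.002
finger_force: 0.0
19.05 [ 0.45139261 -0.27635898  0.23620063]
jaw ((0.5234206914901733, -0.27447807788848877), (0.03397684171795845, 0.0439593568444252), 1.233579158782959) 0.1486028705716245
pad plane [ 0.0099617  -0.00304512  0.12014415] 1004
flange plane [4.33367284e-06 6.70025449e-04 5.65231240e-02]
```

View pics/w4.png

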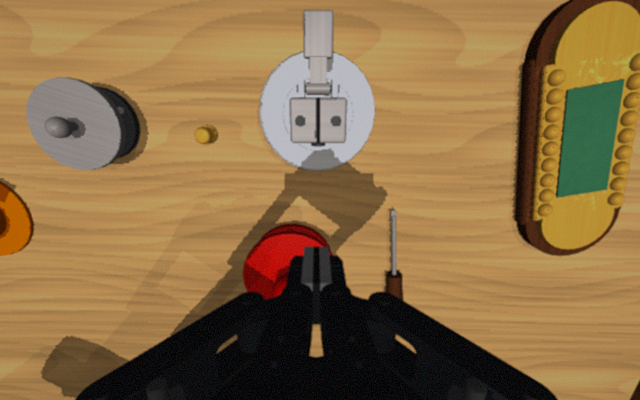

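The pad (318,35) is level, with slope 0.01 at z=0.120. The head (317,115) hasn't moved and sits flat, and the robot is touching nothing.

```bash
python3 -c "
from plant import robot
print(robot.close_job())"
```

```text
the job is handed in; nothing more can be done
None
```

The steel vice head sits flat on the large-ball stand, centred to within about 1 mm, with its latch pressed level to its stop; I handed the job in at about 19 s of the 48 s allowed.

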